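# Rake a lost snack cup out from under the teak shelf

### The arm

A 6-joint arm with a two-finger parallel gripper is mounted at the origin on the work surface. World frame = base frame: x ahead of the robot, y to its left, z up, the work surface at z = 0. Lengths are in mm, angles in rad, forces in N, time in s.
With the tool pointing down it reaches from about 350 to 875 mm from the base axis. Payload 4.2 kg.
Tool frame: the origin (TCP) lies midway between the tips of the shut fingers; the grasp point (between the pads) lies 19 mm behind it (arm.hold_point_z is the distance from the TCP to the grasp point, in mm); z points along the fingers, y is the line along which they close (so a half turn about z gives the same grasp; the last joint's range is limited). The gripper opens to 85 mm and grips with 20 to 120 N. Pads are 22 mm wide; open, the fingers measure 114 mm over their backs; the gripper's body (76 mm by 85 mm) begins 54 mm behind the grasp point. The pads swing forward as they close: fully open they stand 13 mm farther back than shut.
Start: joints at [1.487, 0.385, 0.008, 0, -1.194, -0.259], TCP at [210.046, 588.626, 231.312] pointing down, gripper open.
Joint ranges: [-3.14, 3.14], [-1.21, 2.06], [-1.07, 1.41], [-3.16, 2.05], [-2.99, -0.16], [-3.1, 3.1]. Speed limits (rad/s): [2.79, 2.79, 3.14, 3.14, 3.14, 3.14].

### API

Orientations are given as a unit quaternion [x, y, z, w].
In Python, from bench import arm, vision gives the robot as it stands. The module is installed in compiled form; this text tells all that it offers.
- The arm moves only by the tool servo_tool, never from a script. Its argument "plan" is a list of rows, each a list of 7 numbers: the shift along the world's x, y, z each as a share of 300 mm, from -1 to 1, then the turn, a rotation vector about the world's x, y, z each as a share of 2 rad, from -1 to 1, then the opening, from 0 (shut) to 1 (fully open). A call has 1 to 20 rows; each row shifts and turns the commanded pose from where the row before left it; what a row does not reach is not made up. A row lasts 1/8 s, in which the tool goes at most 62.5 mm and 10.7 degrees, less where a joint would pass 70% of its speed; a pose out of reach is approached as far as the arm can. A call with a number of a shift or a turn outside -1 to 1 is refused whole. A call with a gripper value outside its range is refused whole. The fingers move at their own pace and stop on an object; the grip force is fixed at half the most. Time passes only in rows, so rows that do not move let the fingers close. It gives the time, the measured TCP pose, the force, the opening and the grip force at its end, in the units of the state.
- arm.read_state(): the state, without advancing time (a new reading comes with each control period).
- vision.get_image(name): name is "side" or "top" or "wrist"; returns a dict with "image" (480x640x3 uint8, red, green, blue), "z_map" (480x640 float32, mm along the optical axis (not along the pixel's ray), 0 where there is no reading), "K" (3x3 intrinsics, pixels), "world_to_cam" (4x4, takes a point from world to camera coordinates); the wrist camera has in their place "mount" (4x4, takes a point from camera to tool coordinates, whose origin is the TCP and whose axes are the flange's). Camera axes: x right, y down, z forward; pixel columns grow to the right and rows downward; lengths in mm; the calibration is good to about 2 mm. A picture is of the moment at which its call begins: read the wrist's pose just before it.
- arm.job_done(): hands the job in; it is judged then, once.
The state is a dict: "clock": time; "joints": joint angles; "joint_vel": joint speeds; "joint_efforts": joint torques, N m; "position": TCP position; "ee_rot": TCP orientation; "contact_force": force on the tool from outside, world axes, zero at the start; "wrist_torque": the same for the moment, N m; "gripper_width": finger opening in mm; "grasp_force": force on a finger pad.
Only numpy, scipy, OpenCV 4.12 (cv2) and the standard library are available. Lean on these libraries where they do the work, as an engineer would, in place of code of your own. Each camera call takes 0.05 s, during which the arm holds its last target. There are 200 camera calls.

### The job

A red snack cup has slid under the low teak shelf. Feel your way in with the flat blue rake, drag the cup out into the open with it without tipping the cup, then set the rake back down flat on the counter in front of the shelf, handle up and wholly out from under the board. Finally stand the cup upright in the chrome cup holder on the shelf, and leave the holder, the glass tumbler and the green bowl where they are.

Things in the scene. Friction and masses are not known exactly. Their poses are not given: they have to be found in the camera images.
- shelf: Low fixed teak shelf: board 200 (x) by 440 mm (y), 18 mm thick, top 88 mm above the counter, clear height under it 70 mm. Side panels (inner faces y = +-204 mm); back rail only 12 mm high at x = 88 to 100 mm. Open at its front (-x, to the robot), edge at x = -100 mm. Origin: on the counter under the board's centre; x into the depth, y along the board, z up.
- shelf_lip (a point): Middle of the lower front edge of the board (70 mm up). A fixed black prop, 32 mm in diameter and as tall as the gap, stands under ONE half of the board, 60 to 70 mm behind the front edge and 100 to 110 mm left or right of the middle; which half is not reported and varies: feel for it. The other half has only a 6 mm cap on the board's underside, out of the rake's way.
- cup: Closed red snack cup with a silver lid, 45 mm high, 52 mm wide at the foot, 58 mm below the lid, 62 mm over the lid, about 0.14 kg (varies). It starts upright on the counter wholly under the board, its centre 47 to 75 mm behind the front edge and within 40 mm of the board's middle in y. (The six in the white drawer are fixed spares.) Origin: centre of its underside, z up.
- rake: Flat T-shaped plastic rake, 0.13 kg: flat blue shaft 16 mm wide, 10 mm thick, from an upright yellow handle along +x to a blue crossbar; foot plate 30 by 60 mm under the handle. Origin: under the handle's axis, on the underside; z up the handle. Starts standing flat on the counter on the robot's left, in front of the shelf.
- rake_head (a point): Centre of the rake's crossbar (14 mm along x, 96 mm along y, 22 mm high), 150 mm ahead of the handle's axis and 11 mm above the underside; same axes as the rake.
- rake_grip (a point): Point on the axis of the rake's yellow handle (22 mm in x, 24 mm in y, top 140 mm above the underside), 120 mm above the underside: grip here from above, closing across y.
- holder: Chrome cup holder: a round dish 96 mm across, 90 mm inside, rim 16 mm high, floor 4 mm thick, standing loose on the shelf board (0.35 kg). Origin: centre of its underside, z up. It may stand at the left, middle or right of the board.
- glass: Clear glass votive-shaped tumbler, 64 mm across and 62 mm high, standing on the board. Origin: centre of its underside. Leave it.
- bowl: Pale green silicone pinch bowl, 84 mm across and 36 mm high, standing on the board. Origin: centre of its underside. Leave it.
Not all that is in view belongs to the job. Several things have the shape of the rake; the one meant has the colours described above.

How it is judged:
By the outcome, as a careful person would: the job done as asked, in the order asked, and still so for the second after the job is handed in, with the robot touching nothing.
It also fails if it takes over 72 s, if anything falls off the work surface, if the arm or the gripper's body presses on something with over 40 N, if the wrist force passes 120 N, or if a joint passes its speed limit or range.

## Working session

There is one attempt and no reset: what is moved stays moved. The work goes in short steps, Python scripts to look and compute and a tool call to move; the robot and the scene stay as the last step left them, time stands still between calls to the robot, and variables do not carry over. Pictures are saved under pics/ and viewed, at most 10 in all, crops included, and the job is handed in when it is done.

Besides the shell and the picture viewer there is one more tool, called as name([rows], argument=value, ...), one row to a line, values as JSON. servo_tool: Moves the arm, as the interface text tells. Its arguments: {"type":"object","properties":{"plan":{"type":"array"}},"required":["plan"]}

```bash
mkdir -p pics; cat > h.py <<'E'
import numpy as np, cv2
from bench import arm, vision
def get(n):
    s=arm.read_state(); d=vision.get_image(n); d['s']=s; return d
def save(d,f,crop=None,k=1):
    im=d['image'][...,::-1]
    if crop: x0,y0,x1,y1=crop; im=im[y0:y1,x0:x1]
    cv2.imwrite('pics/'+f,cv2.resize(im,None,fx=k,fy=k,interpolation=cv2.INTER_CUBIC))
def c2w(d):
    if 'world_to_cam' in d: return np.linalg.inv(d['world_to_cam'])
    from scipy.spatial.transform import Rotation as R
    T=np.eye(4);T[:3,:3]=R.from_quat(d['s']['ee_rot']).as_matrix();T[:3,3]=d['s']['position']
    return T@d['mount']
def ray(d,u,v):
    T=c2w(d); r=T[:3,:3]@np.linalg.inv(d['K'])@np.array([u,v,1.]); return T[:3,3],r
def onz(d,u,v,z):
    o,r=ray(d,u,v); return o+r*(z-o[2])/r[2]
def cloud(d):
    z=d['z_map'];v,u=np.mgrid[:z.shape[0],:z.shape[1]]
    p=np.stack([u,v,np.ones_like(u)],-1)@np.linalg.inv(d['K']).T*z[...,None]
    T=c2w(d); P=p@T[:3,:3].T+T[:3,3]; P[z==0]=np.nan; return P
def tri(a,b):
    (o1,r1),(o2,r2)=a,b
    A=np.stack([r1,-r2],1);t=np.linalg.lstsq(A,o2-o1,rcond=None)[0]
    return (o1+r1*t[0]+o2+r2*t[1])/2, np.linalg.norm(o1+r1*t[0]-o2-r2*t[1])
E
python3 - <<'E'
from h import *
for n in('top','side'):
    d=get(n);save(d,n+'0.png');print(n,np.round(c2w(d),2).tolist(),d['K'][0,0])
d=get('wrist');save(d,'w0.png');print(d['s'])
E
```

```text
top [[-0.1, -0.97, 0.22, 301.11], [-0.99, 0.1, -0.02, 241.7], [-0.0, -0.22, -0.98, 1082.47], [0.0, 0.0, 0.0, 1.0]] 448.9107282912784
side [[0.92, -0.26, 0.31, 160.85], [-0.4, -0.56, 0.72, -544.59], [-0.01, -0.78, -0.62, 765.27], [0.0, 0.0, 0.0, 1.0]] 446.4731949707485
{'clock': 0.1, 'joints': array([ 1.48658343e+00,  3.85466803e-01,  6.76594217e-03, -4.17657900e-04,
       -1.19400731e+00, -2.58593106e-01]), 'joint_vel': array([ 0.00069377, -0.00109353,  0.00373096,  0.00044541, -0.00057976,
        0.00128237]), 'joint_efforts': array([-2.93508083e-04, -3.93316162e+01,  1.88930172e+01,  4.19796154e+00,
       -2.59810928e-03,  5.97604995e-06]), 'position': array([209.89921287, 588.14652043, 230.34266212]), 'ee_rot': array([ 9.85332825e-01, -1.70640768e-01, -1.10127750e-04,  9.69190864e-04]), 'contact_force': array([-0.16661905, -0.18784444,  0.54424236]), 'wrist_torque': array([-0.0359728 ,  0.03572903,  0.0192982 ]), 'grasp_force': 0.0, 'gripper_width': 85.52007623156018}
```

View pics/top0.png

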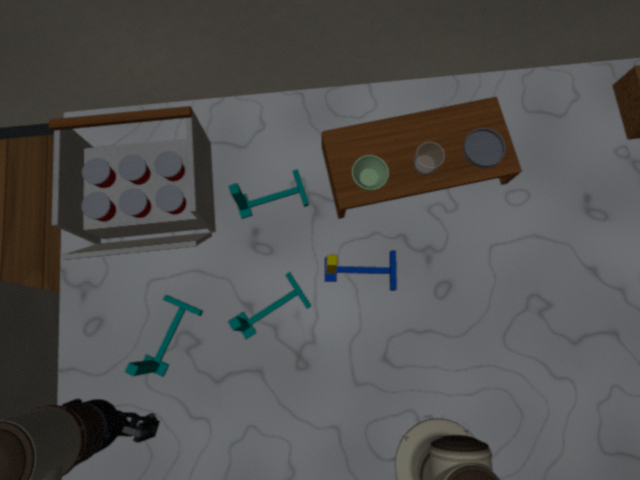

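View pics/side0.png

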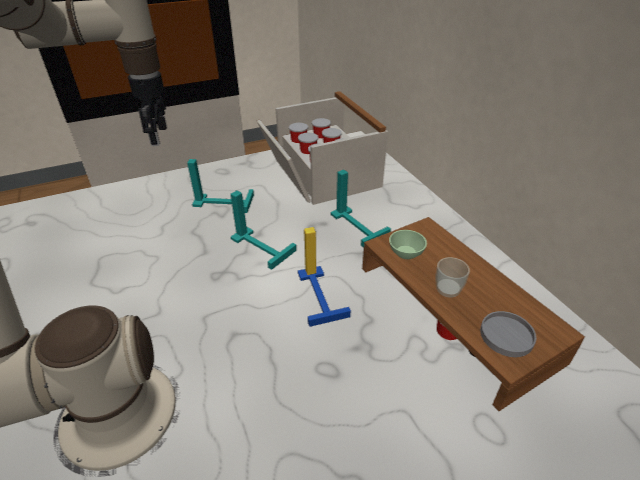

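The top view shows the rake with yellow handle at (332,263) and blue crossbar at (393,270). Its lookalikes are three all-teal T-shapes at (240,200), (245,325) and (150,365). Only the first has a yellow handle and blue shaft, so it is the one meant. The shelf holds the bowl (370,172), the glass (429,157) and the holder (485,148). In the side view the red cup shows under the board at (448,328), and a dark spot at about (473,352) may be the prop.

```bash
python3 - <<'E'
from h import *
t=get('top');s=get('side')
save(s,'crop1.png',(280,210,600,420),2.4)
def mask(d,f):
    h=cv2.cvtColor(d['image'],cv2.COLOR_RGB2HSV).astype(int);return f(h[...,0],h[...,1],h[...,2])
col={'blue':lambda h,s,v:(h>105)&(h<128)&(s>140)&(v>50),'yel':lambda h,s,v:(h>18)&(h<32)&(s>150)&(v>80),'red':lambda h,s,v:((h<5)|(h>174))&(s>180)&(v>50),
'teak':lambda h,s,v:(h>4)&(h<16)&(s>100)}
for n,d in(('top',t),('side',s)):
    P=cloud(d)
    for c,f in col.items():
        m=mask(d,f).astype(np.uint8); 
        k,l,st,ce=cv2.connectedComponentsWithStats(m)
        for i in np.argsort(-st[1:,4])[:4]+1:
            if st[i,4]>40:
                q=P[l==i];print(n,c,st[i],ce[i].round(1),'med',np.nanmedian(q,0).round(0),'zmin/max',np.nanpercentile(q[:,2],[2,98]).round(0))
# board plane
P=cloud(t);h=P[...,2]
m=mask(t,col['teak'])&(abs(h-88)<8)
m=cv2.morphologyEx(m.astype(np.uint8),cv2.MORPH_OPEN,np.ones((3,3)))
pts=P[m>0]; pts=pts[(pts[:,0]>350)]; print('boardz',np.median(pts[:,2]))
r=cv2.minAreaRect(pts[:,:2].astype(np.float32));print('rect',r,cv2.boxPoints(r).round(1).tolist())
# stuff above the board / rake flat crossbar
mb=mask(t,col['blue']); q=P[mb]; print('blue rect top', cv2.boxPoints(cv2.minAreaRect(q[:,:2].astype(np.float32))).round(1).tolist())
E
```

```text
top blue [325 251  71  39 605] [369.3 270.6] med [449.  87.  11.] zmin/max [ 5. 24.]
top yel [327 255  10  10  94] [331.7 259.7] med [461. 193. 139.] zmin/max [135. 142.]
top teak [  322    98   199   120 11171] [414.6 151.9] med [718. -27.  87.] zmin/max [71. 90.]
top teak [   0  135   60  156 5920] [ 27.6 213. ] med [ 941. 1408. -752.] zmin/max [-762. -742.]
top teak [  48  107  144   24 1363] [118.9 117.8] med [802. 613. 205.] zmin/max [196. 209.]
top teak [ 614   66   26   73 1140] [629.6 100.7] med [ 811. -610.   43.] zmin/max [ 7. 89.]
side blue [298 266  52  60 802] [322.5 302. ] med [449.  49.  11.] zmin/max [ 2. 23.]
side yel [305 227  11  48 471] [310.1 250.2] med [459. 183.  88.] zmin/max [ 17. 141.]
side red [291 132  26  22 163] [300.6 142.2] med [616. 605. 123.] zmin/max [102. 139.]
side red [437 322  20  18 156] [444.8 332.2] med [ 640. -100.   17.] zmin/max [ 1. 70.]
side red [314 127  26  15 115] [322.8 134.1] med [697. 668. 131.] zmin/max [104. 139.]
side teak [  363   217   221   194 13168] [479.5 308.3] med [ 701. -117.   87.] zmin/max [13. 90.]
side teak [ 148    0   72   88 4866] [184.   41.5] med [ 381. 1070.  340.] zmin/max [206. 457.]
side teak [  63   40   69   60 2910] [97.5 68.6] med [  96. 1070.  291.] zmin/max [204. 374.]
side teak [   0  175   91   31 1145] [ 43.7 189.5] med [-467. 2296. -749.] zmin/max [-759. -737.]
boardz 86.6859597594322
rect ((729.5823974609375, -230.30947875976562), (201.16561889648438, 807.9118041992188), 6.582784652709961) [[583.4000244140625, 159.5], [676.0, -643.0999755859375], [875.7999877929688, -620.0999755859375], [783.2000122070312, 182.5]]
blue rect top [[395.20001220703125, 45.20000076293945], [485.8999938964844, 31.899999618530273], [510.29998779296875, 198.39999389648438], [419.6000061035156, 211.6999969482422]]
```

View pics/crop1.png

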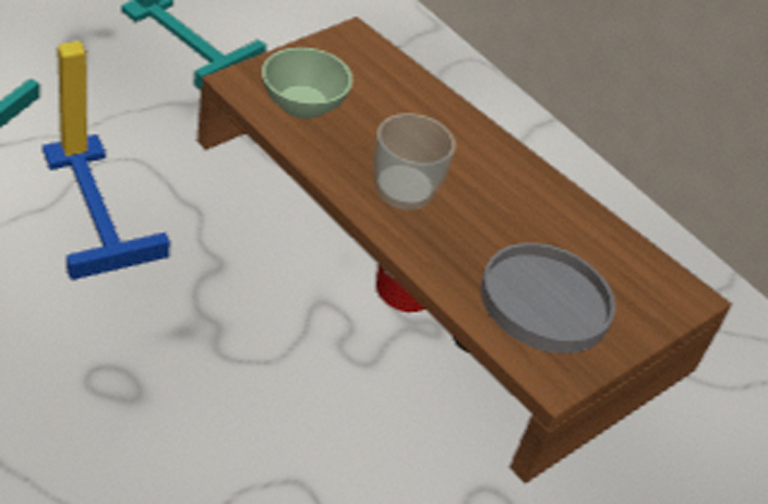

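The crop confirms it: yellow handle at crop (71,95) on a blue shaft and crossbar, so this is the rake to use. The red cup's foot is at crop (405,290). A black foot at crop (462,343) puts the prop in the right half. Next I get precise positions.

```bash
python3 - <<'E'
from h import *
from scipy.optimize import least_squares
t=get('top');s=get('side');P=cloud(t)
hsv=cv2.cvtColor(t['image'],cv2.COLOR_RGB2HSV).astype(int)
# shelf
m=((abs(P[...,2]-87)<6)&(P[...,1]>-330)&(P[...,1]<230)&(P[...,0]>500)&(P[...,0]<860)&(hsv[...,0]<18)&(hsv[...,1]>90)).astype(np.uint8)
k,l,st,ce=cv2.connectedComponentsWithStats(m);i=1+np.argmax(st[1:,4]);pts=P[l==i]
r=cv2.minAreaRect(pts[:,:2].astype(np.float32));b=cv2.boxPoints(r);print('shelf',r,b.round(1).tolist())
c=np.array(r[0]);a=np.radians(r[2]); 
if r[1][0]>r[1][1]: a-=np.pi/2
X=np.array([np.cos(a),np.sin(a)]);Y=np.array([-X[1],X[0]])
sh=lambda p:np.array([(p[:2]-c)@X,(p[:2]-c)@Y]).round(1)
print('yaw',np.degrees(a))
# front edge check from side view: image teak edge, skip. things above board
for n,zr in(('rim100',(98,110)),('bowl',(118,128)),('glass',(140,156))):
    q=P[(P[...,2]>zr[0])&(P[...,2]<zr[1])]; q=q[:,:2]
    rel=(q-c)@np.stack([X,Y],1); q=rel[(abs(rel[:,0])<100)&(abs(rel[:,1])<220)]
    if len(q)>5:
        kk,lab,cen=cv2.kmeans(q.astype(np.float32),min(3,len(q)),None,(3,50,.1),5,cv2.KMEANS_PP_CENTERS)
        print(n,[(cen[j].round(0),(lab==j).sum(),np.ptp(q[lab[:,0]==j],axis=0).round(0)) for j in range(len(cen))])
# cup: side view, red bottom contour
H=cv2.cvtColor(s['image'],cv2.COLOR_RGB2HSV).astype(int)
m=(((H[...,0]<6)|(H[...,0]>172))&(H[...,1]>150)&(H[...,2]>35));m[:310]=0;m[350:]=0;m[:,:425]=0;m[:,475:]=0
vs,us=np.nonzero(m);bot=[(u,vs[us==u].max()) for u in np.unique(us)]
B=np.array([onz(s,u,v+.5,0)[:2] for u,v in bot]);print('bottom',[tuple(x) for x in bot]);print([sh(p).tolist() for p in B][::3])
f=least_squares(lambda x:np.hypot(*(B-x).T)-26,B.mean(0)+30*X,loss='soft_l1');print('cup',f.x,sh(f.x),f.fun.round(1))
dk=(s['image'].max(-1)<45);dk[:335]=0;dk[365:]=0;dk[:,:460]=0;dk[:,490:]=0
vs,us=np.nonzero(dk);print('dark',len(us),sorted(set((sh(onz(s,u,v,0)).round().tolist().__str__()) for u,v in zip(us,vs)))[:30])
# rake
hb=(hsv[...,0]>105)&(hsv[...,0]<128)&(hsv[...,1]>140)
vs,us=np.nonzero(hb)
for lo,hi,z in((388,400,22),(340,385,10)):
    q=np.array([onz(t,u,v,z)[:2] for u,v in zip(us,vs) if lo<=u<hi]);print(z,cv2.minAreaRect(q.astype(np.float32)),q.mean(0))
# handle tri
hs=[]
for d in(t,s):
    G=cv2.cvtColor(d['image'],cv2.COLOR_RGB2HSV).astype(int);y=(G[...,0]>18)&(G[...,0]<32)&(G[...,1]>130)
    Q=cloud(d); w=y&(Q[...,2]>132);vs,us=np.nonzero(w);hs.append(ray(d,us.mean(),vs.mean()));print(len(us),us.mean(),vs.mean(),onz(d,us.mean(),vs.mean(),140))
print(tri(*hs))
E
```

```text
shelf ((708.4614868164062, -48.35575866699219), (199.89852905273438, 440.6424560546875), 6.225697994232178) [[585.2000122070312, 159.8000030517578], [633.0, -278.20001220703125], [831.7000122070312, -256.5], [783.9000244140625, 181.5]]
yaw 6.225697994232178
rim100 [(array([-27.,  -5.], dtype=float32), np.int64(113), array([56., 53.])), (array([-29., 133.], dtype=float32), np.int64(302), array([69., 70.])), (array([ -28., -144.], dtype=float32), np.int64(227), array([95., 97.]))]
bowl [(array([-64., 143.], dtype=float32), np.int64(79), array([48., 79.])), (array([-35.,   1.], dtype=float32), np.int64(111), array([60., 61.])), (array([-13., 131.], dtype=float32), np.int64(115), array([50., 81.]))]
glass [(array([-40.,  28.], dtype=float32), np.int64(60), array([49., 17.])), (array([-18., -13.], dtype=float32), np.int64(81), array([38., 46.])), (array([-61.,  -4.], dtype=float32), np.int64(53), array([22., 47.]))]
bottom [(np.int64(437), np.int64(330)), (np.int64(438), np.int64(332)), (np.int64(439), np.int64(333)), (np.int64(440), np.int64(334)), (np.int64(441), np.int64(335)), (np.int
[... 631 characters left out ...]
 [-0.1 -0.  -0.6 -0.7 -0.5  0.   1.  -0.3  1.1  0.1 -0.7  1.2  0.7  0.4
  0.2  0.2  0.3 -1.8 -1.2 -0.5]
dark 4 ['[-49.0, -102.0]', '[-49.0, -105.0]', '[-49.0, -108.0]', '[-49.0, -99.0]']
22 ((441.74163818359375, 47.661827087402344), (16.673189163208008, 91.64057159423828), 81.85782623291016) [441.85715411  45.50038068]
10 ((451.3733825683594, 116.01388549804688), (106.17557525634766, 12.156622886657715), 84.05912780761719) [451.33459314 116.60345103]
303 231.34653465346534 371.54455445544556 [254.3527193 419.4757534 140.       ]
142 233.25352112676057 164.69718309859155 [382.76131043 549.22396386 140.        ]
(array([303.69033626, 387.79940746, 243.13127893]), np.float64(91.33377859888121))
```

```bash
python3 - <<'E'
from h import *
t=get('top');s=get('side');hs=[]
for d,(u0,v0,u1,v1) in((t,(320,245,345,285)),(s,(295,220,325,280))):
    G=cv2.cvtColor(d['image'],cv2.COLOR_RGB2HSV).astype(int);y=(G[...,0]>18)&(G[...,0]<34)&(G[...,1]>110)
    z=np.zeros_like(y);z[v0:v1,u0:u1]=1;y&=z;Q=cloud(d);w=y&(Q[...,2]>136)
    vs,us=np.nonzero(w);print(len(us),us.mean().round(1),vs.mean().round(1),onz(d,us.mean(),vs.mean(),140).round(1),np.nanmedian(Q[w],0).round(1));hs.append(ray(d,us.mean(),vs.mean()))
print(tri(*hs))
H=cv2.cvtColor(s['image'],cv2.COLOR_RGB2HSV).astype(int)
b=(H[...,0]>105)&(H[...,0]<128)&(H[...,1]>140);Q=cloud(s)
w=b&(Q[...,2]>19)&(Q[...,2]<26);w[:,:305]=0;w[:300]=0
q=Q[w][:,:2];print('bar side',cv2.minAreaRect(q.astype(np.float32)),q.mean(0))
Q=cloud(t);hv=cv2.cvtColor(t['image'],cv2.COLOR_RGB2HSV).astype(int)
w=(hv[...,0]>105)&(hv[...,0]<128)&(hv[...,1]>140)&(Q[...,2]>18);w[:,:380]=0
q=Q[w][:,:2];print('bar top',cv2.minAreaRect(q.astype(np.float32)),q.mean(0))
st=arm.read_state();print(st['position'],st['ee_rot'])
E
```

```text
95 331.7 259.6 [460.8 192.7 140. ] [460.7 192.6 138.5]
64 309.1 230.6 [459.7 189.1 140. ] [460.4 190.6 139.3]
(array([461.25631765, 192.6037089 , 136.97630376]), np.float64(0.1773422669882194))
bar side ((441.13128662109375, 43.31019973754883), (15.109310150146484, 94.51239776611328), 82.06590270996094) [440.21994332  42.65446744]
bar top ((441.532958984375, 44.94926834106445), (12.673237800598145, 92.02556610107422), 81.98307800292969) [442.25321428  44.72051052]
[210.03548789 588.57702874 231.21556697] [ 9.85344055e-01 -1.70578677e-01 -1.08905258e-05  9.20414154e-05]
```

servo_tool([
  [0.0836, -0.1322, 0, 0, 0, -0.0681, 1],
  [0.0836, -0.1322, 0, 0, 0, -0.0681, 1],
  [0.0836, -0.1322, 0, 0, 0, -0.0681, 1],
  [0.0836, -0.1322, 0, 0, 0, -0.0681, 1],
  [0.0836, -0.1322, 0, 0, 0, -0.0681, 1],
  [0.0836, -0.1322, 0, 0, 0, -0.0681, 1],
  [0.0836, -0.1322, 0, 0, 0, -0.0681, 1],
  [0.0836, -0.1322, 0, 0, 0, -0.0681, 1],
  [0.0836, -0.1322, 0, 0, 0, -0.0681, 1],
  [0.0836, -0.1322, 0, 0, 0, -0.0681, 1],
  [0, 0, 0, 0, 0, 0, 1],
  [0, 0, 0, 0, 0, 0, 1],
])

```text
clock: 1.95
position: [460.8, 192.0, 231.4]
ee_rot: [-0.658, 0.753, 0.0, 0.0]
contact_force: [-0.1, 0.3, -0.6]
gripper_width: 85.1
grasp_force: 0.0
```

servo_tool([
  [0, 0, -0.11, 0, 0, 0, 1],
  [0, 0, -0.11, 0, 0, 0, 1],
  [0, 0, -0.11, 0, 0, 0, 1],
  [0, 0, -0.1, 0, 0, 0, 1],
  [0, 0, 0, 0, 0, 0, 0.6],
  [0, 0, 0, 0, 0, 0, 0],
  [0, 0, 0, 0, 0, 0, 0],
  [0, 0, 0, 0, 0, 0, 0],
  [0, 0, 0, 0, 0, 0, 0],
  [0, 0, 0, 0, 0, 0, 0],
])

```text
clock: 3.2
position: [461.8, 192.8, 103.7]
ee_rot: [-0.658, 0.753, -0.0, 0.002]
contact_force: [-1.1, 1.5, 6.4]
gripper_width: 23.3
grasp_force: 60.4
```

servo_tool([
  [0, 0, 0.06, 0, 0, 0, 0],
  [-0.02, -0.1, 0.06, 0, 0, 0, 0],
  [-0.04, -0.13, 0, 0, 0, 0.06, 0],
  [-0.04, -0.13, 0, 0, 0, 0.077, 0],
  [-0.04, -0.13, 0, 0, 0, 0.077, 0],
  [-0.04, -0.13, 0, 0, 0, 0.077, 0],
  [-0.02, -0.08, 0, 0, 0, 0.077, 0],
  [0, 0, 0, 0, 0, 0.077, 0],
  [0, 0, 0, 0, 0, 0.077, 0],
  [0, 0, 0, 0, 0, 0.077, 0],
  [0, 0, 0, 0, 0, 0.077, 0],
  [0, 0, 0, 0, 0, 0.077, 0],
  [0, 0, 0, 0, 0, 0.077, 0],
  [0, 0, 0, 0, 0, 0.077, 0],
  [0, 0, 0, 0, 0, 0, 0],
  [0, 0, 0, 0, 0, 0, 0],
])

```text
clock: 5.2
position: [400.5, -18.1, 138.1]
ee_rot: [0.999, 0.053, -0.0, 0.0]
contact_force: [0.5, -1.1, -1.1]
gripper_width: 23.2
grasp_force: 59.4
```

```bash
python3 - <<'E'
from h import *
t=get('top');s=get('side');print(t['s']['position'],t['s']['ee_rot'],t['s']['joints'].round(2),t['s']['contact_force'])
save(s,'s2.png',(200,160,600,460),2)
for d in(t,s):
    Q=cloud(d);hv=cv2.cvtColor(d['image'],cv2.COLOR_RGB2HSV).astype(int)
    w=((hv[...,0]>105)&(hv[...,0]<128)&(hv[...,1]>140)).astype(np.uint8)
    k,l,st,ce=cv2.connectedComponentsWithStats(w);i=1+np.argmax(st[1:,4]);q=Q[(l==i)]
    print(st[i],np.nanpercentile(q[:,2],[2,20,50,80,98]).round(1))
    zt=np.nanpercentile(q[:,2],96);b=q[(q[:,2]>zt-6)];b=b[(b[:,0]>500)]
    print('bar',cv2.minAreaRect(b[:,:2].astype(np.float32)),b.mean(0))
E
```

```text
[400.45670929 -18.12215004 138.10146829] [ 9.98575895e-01  5.33482060e-02 -3.87591626e-04  3.80582029e-05] [ 0.36  0.1  -0.64 -0.   -0.82  1.31] [ 0.54371076 -1.06615476 -1.12563955]
[388 216  40  42 417] [40.5 43.3 50.8 55.9 58.5]
bar ((547.4490356445312, -1.2797622680664062), (13.304627418518066, 94.84728240966797), 4.9870381355285645) [547.16746213  -0.62431997  55.39958668]
[310 288  89  61 966] [37.4 42.5 44.7 54.3 57.8]
bar ((547.1917114257812, -2.3121681213378906), (13.662948608398438, 95.69855499267578), 5.99533224105835) [546.64844353  -5.14563638  55.66955472]
```

View pics/s2.png

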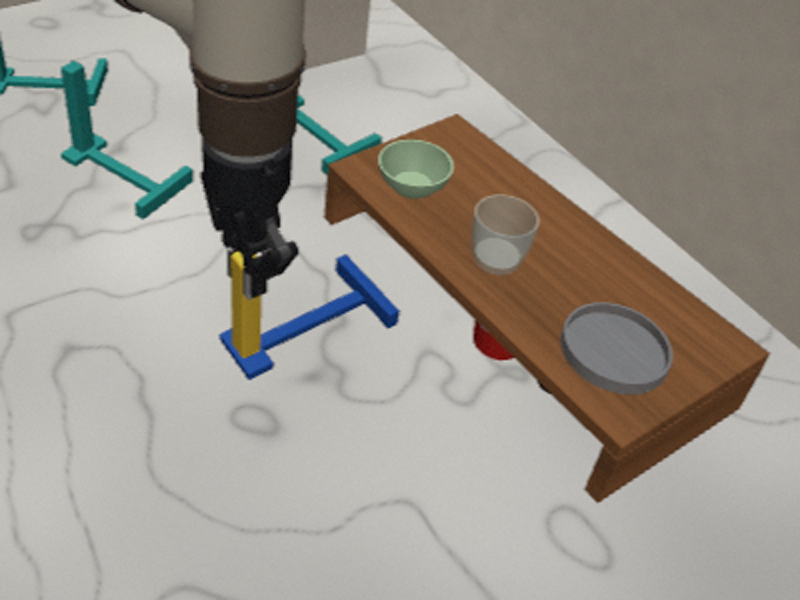

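The crop shows the rake held level and pointing at the shelf. The cup's foot is at (495,340) and the prop's foot at (545,385), both to the right of the bar's entry lane. I lower the rake to about 3 mm and feel my way in on the left.

servo_tool([
  [0, 0.007, -0.06, 0, 0, 0, 0],
  [0, 0.007, -0.045, 0, 0, 0, 0],
  [0.05, 0.0055, 0, 0, 0, 0, 0],
  [0.05, 0.0055, 0, 0, 0, 0, 0],
  [0.05, 0.0055, 0, 0, 0, 0, 0],
  [0.05, 0.0055, 0, 0, 0, 0, 0],
  [0.05, 0.0055, 0, 0, 0, 0, 0],
])

```text
clock: 6.18
position: [477.1, -5.4, 106.9]
ee_rot: [0.999, 0.054, 0.0, -0.0]
contact_force: [-0.6, 0.6, -1.6]
gripper_width: 23.1
grasp_force: 59.4
```

servo_tool([
  [0.04, 0.0044, 0, 0, 0, 0, 0],
  [0.04, 0.0044, 0, 0, 0, 0, 0],
  [0.04, 0.0044, 0, 0, 0, 0, 0],
])

```text
clock: 6.55
position: [512.5, -1.5, 106.8]
ee_rot: [0.999, 0.055, -0.0, -0.0]
contact_force: [0.2, -0.2, -1.6]
gripper_width: 23.5
grasp_force: 59.4
```

servo_tool([
  [0.04, 0.0044, 0, 0, 0, 0, 0],
  [0.04, 0.0044, 0, 0, 0, 0, 0],
  [0.04, 0.0044, 0, 0, 0, 0, 0],
  [0.04, 0.0044, 0, 0, 0, 0, 0],
  [0, 0, 0, 0, 0, 0, 0],
])

```text
clock: 7.18
position: [560.7, 3.8, 106.7]
ee_rot: [0.999, 0.055, 0.0, -0.0]
contact_force: [0.0, 0.2, -1.1]
gripper_width: 23.2
grasp_force: 59.4
```

servo_tool([
  [0.02, 0.002, 0, 0, 0, 0, 0],
  [0.004, -0.0365, 0, 0, 0, 0, 0],
  [0.004, -0.0365, 0, 0, 0, 0, 0],
  [0.004, -0.0365, 0, 0, 0, 0, 0],
  [0.004, -0.0365, 0, 0, 0, 0, 0],
])

```text
clock: 7.8
position: [570.6, -40.5, 106.9]
ee_rot: [0.999, 0.054, -0.0, -0.0]
contact_force: [0.4, -0.1, -1.4]
gripper_width: 22.8
grasp_force: 59.4
```

servo_tool([
  [0.004, -0.0365, 0, 0, 0, 0, 0],
  [0.004, -0.0365, 0, 0, 0, 0, 0],
  [0.004, -0.0365, 0, 0, 0, 0, 0],
  [0.004, -0.0365, 0, 0, 0, 0, 0],
  [0, 0, 0, 0, 0, 0, 0],
])

```text
clock: 8.43
position: [575.5, -84.1, 106.7]
ee_rot: [0.999, 0.054, -0.0, 0.0]
contact_force: [-0.4, -1.1, -1.1]
gripper_width: 23.4
grasp_force: 59.3
```

Under load the shaft may have nudged the cup sideways, so I check it before pulling.

```bash
cat >> h.py <<'E'
c=np.array([708.5,-48.4]);X=np.array([.9941,.1084]);Y=np.array([-.1084,.9941])
sh=lambda p:np.array([(np.asarray(p)[:2]-c)@X,(np.asarray(p)[:2]-c)@Y]).round(1)
E
python3 - <<'E'
from h import *
from scipy.optimize import least_squares
s=get('side');save(s,'s3.png',(370,260,530,380),5)
H=cv2.cvtColor(s['image'],cv2.COLOR_RGB2HSV).astype(int)
m=(((H[...,0]<6)|(H[...,0]>172))&(H[...,1]>150)&(H[...,2]>35));m[:300]=0;m[380:]=0;m[:,:400]=0;m[:,500:]=0
vs,us=np.nonzero(m);bot=[(u,vs[us==u].max()) for u in np.unique(us)]
B=np.array([onz(s,u,v+.5,0)[:2] for u,v in bot]);f=least_squares(lambda x:np.hypot(*(B-x).T)-26,B.mean(0)+20*X,loss='soft_l1');print('cup',f.x,sh(f.x),f.fun.round(1))
E
```

```text
cup [ 667.21768194 -110.03165586] [-47.7 -56.8] [-0.3 -0.1 -0.6 -0.7 -0.4  0.1  1.  -0.2  1.1  0.2 -0.7  1.2  0.7  0.4
  0.2  0.1  0.2 -1.8 -1.3 -0.6]
```

View pics/s3.png

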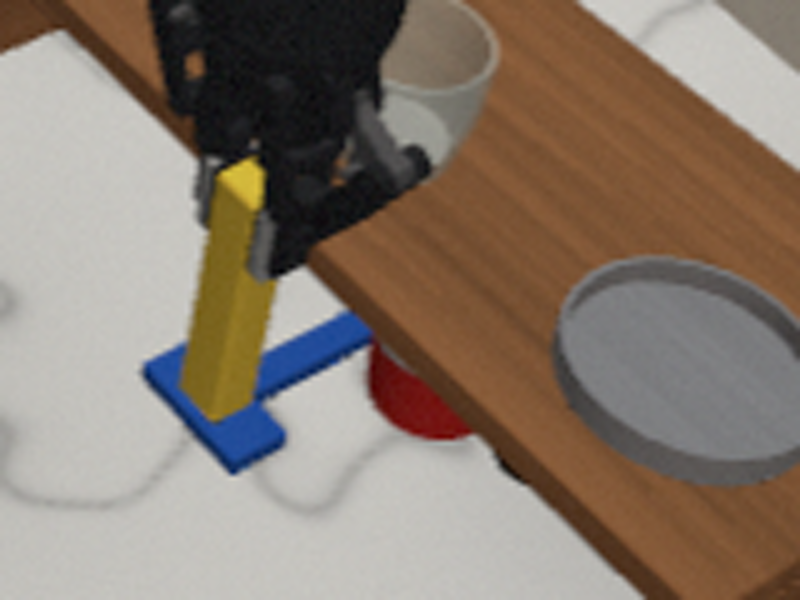

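The picture shows the shaft has nudged the cup right. It is upright, with its foot at crop (430,400), and sits in the corner of shaft and bar. The prop's foot is at crop (515,465), and the bar's end and the cup both clear it. I pull straight out, slowly.

servo_tool([
  [-0.02, -0.0022, 0, 0, 0, 0, 0],
  [-0.025, -0.0027, 0, 0, 0, 0, 0],
  [-0.025, -0.0027, 0, 0, 0, 0, 0],
  [-0.02, -0.0022, 0, 0, 0, 0, 0],
  [-0.02, -0.0022, 0, 0, 0, 0, 0],
  [-0.02, -0.0022, 0, 0, 0, 0, 0],
  [-0.025, -0.0027, 0, 0, 0, 0, 0],
  [-0.025, -0.0027, 0, 0, 0, 0, 0],
])

```text
clock: 9.48
position: [521.1, -89.2, 106.8]
ee_rot: [0.999, 0.055, 0.0, -0.0]
contact_force: [0.7, 0.4, -0.7]
gripper_width: 23.2
grasp_force: 59.3
```

servo_tool([
  [-0.025, -0.0027, 0, 0, 0, 0, 0],
  [-0.025, -0.0027, 0, 0, 0, 0, 0],
  [-0.028, -0.003, 0, 0, 0, 0, 0],
  [-0.028, -0.003, 0, 0, 0, 0, 0],
  [-0.028, -0.003, 0, 0, 0, 0, 0],
  [-0.028, -0.003, 0, 0, 0, 0, 0],
  [-0.028, -0.003, 0, 0, 0, 0, 0],
  [-0.028, -0.003, 0, 0, 0, 0, 0],
  [-0.028, -0.003, 0, 0, 0, 0, 0],
  [-0.028, -0.003, 0, 0, 0, 0, 0],
  [-0.028, -0.003, 0, 0, 0, 0, 0],
  [-0.028, -0.003, 0, 0, 0, 0, 0],
  [-0.028, -0.003, 0, 0, 0, 0, 0],
  [-0.028, -0.003, 0, 0, 0, 0, 0],
  [-0.02, -0.002, 0, 0, 0, 0, 0],
  [-0.01, -0.001, 0, 0, 0, 0, 0],
  [0, 0, 0, 0, 0, 0, 0],
])

```text
clock: 11.6
position: [396.3, -102.5, 106.8]
ee_rot: [0.999, 0.055, -0.0, 0.0]
contact_force: [-0.1, -0.2, -0.8]
gripper_width: 23.5
grasp_force: 59.3
```

```bash
cat >> h.py <<'E'
def cup():
    out=[]
    for n,lo in(('top',0),('side',0)):
        d=get(n);Q=cloud(d);h=cv2.cvtColor(d['image'],cv2.COLOR_RGB2HSV).astype(int)
        m=((h[...,0]<6)|(h[...,0]>172))&(h[...,1]>150)&(h[...,2]>35)&(Q[...,1]<160)&(Q[...,2]<150)&(Q[...,0]<900)&(Q[...,1]>-330)&(Q[...,0]>350)
        k,l,st,ce=cv2.connectedComponentsWithStats(m.astype(np.uint8));i=1+np.argmax(st[1:,4]);r=ce[i]
        q=Q[int(r[1])-35:int(r[1])+35,int(r[0])-35:int(r[0])+35].reshape(-1,3);print(n,st[i],'red',np.nanmean(Q[l==i],0).round(1))
        out.append((d,st[i],q))
    return out
E
python3 - <<'E'
from h import *
o=cup()
for d,st,q in o:
    w=q[(q[:,2]>38)&(q[:,2]<52)];f=w[np.hypot(*(w[:,:2]-np.median(w[:,:2],0)).T)<40]
    print('lid',len(f),cv2.minEnclosingCircle(f[:,:2].astype(np.float32)),np.median(f[:,2]))
save(o[1][0],'s4.png',(200,200,520,440),2.5)
E
```

```text
top [447 234   6   9  16] red [ 501.7 -101.6   21.5]
side [385 362  27  18 237] red [ 499.2 -143.2   19.4]
lid 491 ((514.13916015625, -123.81572723388672), 31.63492774963379) 43.79565141713647
lid 708 ((513.1257934570312, -125.8287582397461), 31.81706428527832) 44.40554883172916
```

View pics/s4.png

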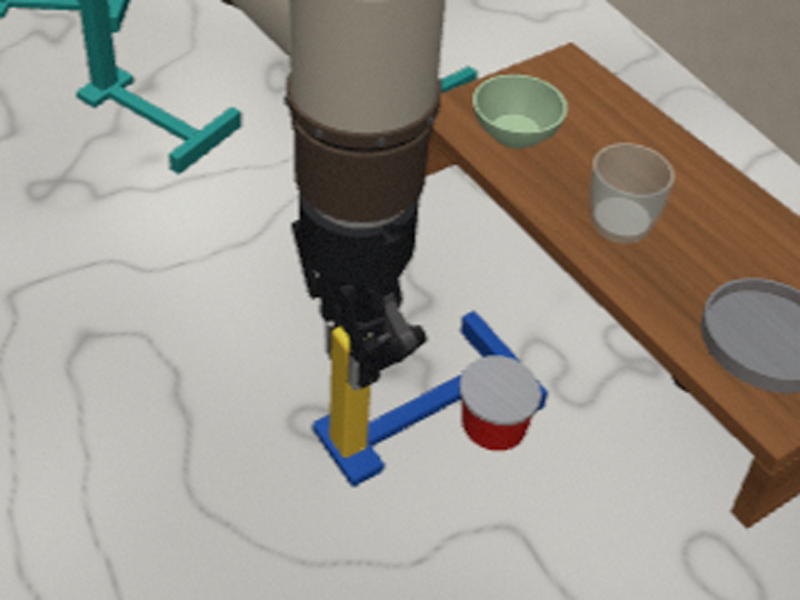

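The picture shows the cup upright in the open, lid at crop (500,388). It lies clear of the board, in the corner of shaft and bar. I slide the rake off to the left and set it down.

servo_tool([
  [0.0, 0.03, 0, 0, 0, 0, 0],
  [-0.004, 0.07, 0, 0, 0, 0, 0],
  [-0.004, 0.075, 0, 0, 0, 0, 0],
  [-0.004, 0.075, 0, 0, 0, 0, 0],
  [-0.004, 0.075, 0, 0, 0, 0, 0],
  [-0.002, 0.035, 0, 0, 0, 0, 0],
  [0, 0, -0.004, 0, 0, 0, 0],
  [0, 0, -0.004, 0, 0, 0, 0],
  [0, 0, 0, 0, 0, 0, 0],
])

```text
clock: 12.82
position: [391.1, 5.0, 104.2]
ee_rot: [0.999, 0.054, -0.0, 0.0]
contact_force: [-0.5, 0.4, -1.4]
gripper_width: 23.4
grasp_force: 59.3
```

servo_tool([
  [0, 0, -0.003, 0, 0, 0, 0],
  [0, 0, 0, 0, 0, 0, 0],
])

```text
clock: 13.08
position: [391.3, 5.2, 103.7]
ee_rot: [0.999, 0.054, -0.0, 0.0]
contact_force: [0.1, -0.3, 1.0]
gripper_width: 23.4
grasp_force: 59.7
```

servo_tool([
  [0, 0, 0, 0, 0, 0, 0.4],
  [0, 0, 0, 0, 0, 0, 0.7],
  [0, 0, 0, 0, 0, 0, 1],
  [0, 0, 0, 0, 0, 0, 1],
  [0, 0, 0.04, 0, 0, 0, 1],
  [0, 0, 0.08, 0, 0, 0, 1],
  [0, 0, 0.1, 0, 0, 0, 1],
  [0, 0, 0.1, 0, 0, 0, 1],
  [0.068, -0.072, 0, 0, 0, 0, 1],
  [0.085, -0.09, 0, 0, 0, 0, 1],
  [0.085, -0.09, 0, 0, 0, 0, 1],
  [0.085, -0.09, 0, 0, 0, 0, 1],
  [0.085, -0.091, 0, 0, 0, 0, 1],
  [0, 0, 0, 0, 0, 0, 1],
  [0, 0, 0, 0, 0, 0, 1],
])

```text
clock: 14.95
position: [513.2, -124.3, 199.7]
ee_rot: [0.999, 0.054, -0.0, -0.0]
contact_force: [-0.7, 0.9, 0.1]
gripper_width: 85.6
grasp_force: 0.0
```

```bash
python3 - <<'E'
from h import *
print({k:np.round(v,3) for k,v in arm.read_state().items() if k in('position','ee_rot','joints','clock')})
o=cup()
for d,st,q in o:
    w=q[(q[:,2]>38)&(q[:,2]<52)]
    if len(w)>50:
        f=w[np.hypot(*(w[:,:2]-np.median(w[:,:2],0)).T)<40];print('lid',len(f),cv2.minEnclosingCircle(f[:,:2].astype(np.float32)),np.median(f[:,2]))
w=get('wrist');save(w,'w4.png')
# holder from top and wrist-free views
for d,_,_ in o:
    Q=cloud(d);q=Q.reshape(-1,3);r=np.stack([(q[:,:2]-c)@X,(q[:,:2]-c)@Y],1)
    k=(np.hypot(r[:,0]+28,r[:,1]+144)<65)&(q[:,2]>99)&(q[:,2]<112)
    print('holder',k.sum(),cv2.minEnclosingCircle(q[k][:,:2].astype(np.float32)),np.median(q[k][:,2]))
    k=(np.hypot(r[:,0]+28,r[:,1]+144)<35);print('floor z',np.nanmedian(q[k][:,2]))
    h=cv2.cvtColor(d['image'],cv2.COLOR_RGB2HSV).astype(int)
    b=((h[...,0]>105)&(h[...,0]<128)&(h[...,1]>140)&(Q[...,0]>350)&(Q[...,2]<40));p=Q[b];print('rake',[sh(p[np.argmin(p[:,0])]),sh(p[np.argmax(p[:,0])])],np.nanpercentile(p[:,2],[2,50,98]).round(1))
E
```

```text
{'clock': np.float64(14.95), 'joints': array([ 0.07 ,  0.247, -0.277, -0.   , -1.048,  1.61 ]), 'position': array([ 513.172, -124.299,  199.749]), 'ee_rot': array([ 0.999,  0.054, -0.   , -0.   ])}
top [447 234   4   8  15] red [ 505.1 -100.    18.7]
side [385 362  27  18 236] red [ 499.  -143.2   19.5]
lid 711 ((512.3453369140625, -124.92972564697266), 31.824195861816406) 44.34439358393115
holder 69 ((719.296142578125, -194.92930603027344), 42.87437438964844) 101.78937182813218
floor z 91.64413643247792
rake [array([-324.2,  114.1]), array([-155.8,   47.4])] [ 5.  10.4 23.6]
holder 356 ((696.5868530273438, -193.6529541015625), 49.84123992919922) 102.38879531877069
floor z 91.12097768045305
rake [array([-325.8,  108.1]), array([-155.6,   43.1])] [ 2.8 10.  23.4]
```

View pics/w4.png

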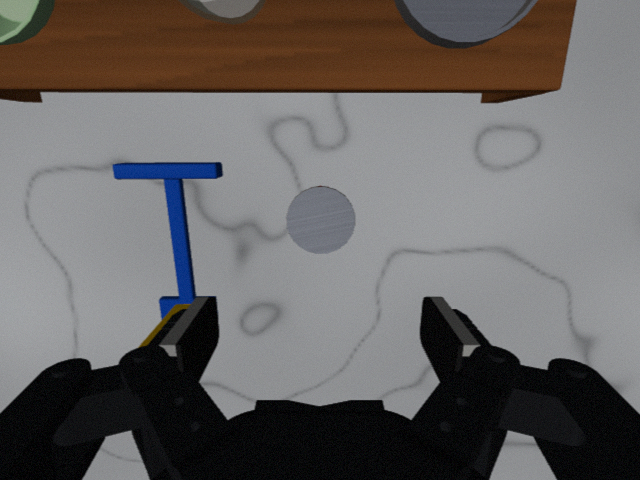

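The wrist view shows the cup's lid centred at (321,220). The rake stands flat at (180,240), clear of the board. I descend on the cup and grip it high, so the fingers stay above the holder's rim later.

servo_tool([
  [0, 0, -0.1, 0, 0, 0, 1],
  [0, 0, -0.12, 0, 0, 0, 1],
  [0, 0, -0.12, 0, 0, 0, 1],
  [0, 0, -0.1, 0, 0, 0, 1],
  [0, 0, -0.08, 0, 0, 0, 1],
  [0, 0, -0.06, 0, 0, 0, 1],
  [0, 0, -0.045, 0, 0, 0, 1],
  [0, 0, 0, 0, 0, 0, 0.85],
  [0, 0, 0, 0, 0, 0, 0.7],
  [0, 0, 0, 0, 0, 0, 0.5],
  [0, 0, 0, 0, 0, 0, 0.3],
  [0, 0, 0, 0, 0, 0, 0],
  [0, 0, 0, 0, 0, 0, 0],
])

```text
clock: 16.73
position: [514.2, -124.3, 13.2]
ee_rot: [0.999, 0.055, 0.001, 0.0]
contact_force: [-2.3, 1.7, 6.0]
gripper_width: 59.5
grasp_force: 63.5
```

servo_tool([
  [0, 0, 0.05, 0, 0, 0, 0],
  [0, 0, 0.08, 0, 0, 0, 0],
  [0, 0, 0.12, 0, 0, 0, 0],
  [0, 0, 0.12, 0, 0, 0, 0],
  [0, 0, 0.12, 0, 0, 0, 0],
  [0, 0, 0.11, 0, 0, 0, 0],
  [0.04, -0.03, 0.05, 0, 0, 0, 0],
  [0.08, -0.06, 0, 0, 0, 0, 0],
  [0.08, -0.06, 0, 0, 0, 0, 0],
  [0.08, -0.05, 0, 0, 0, 0, 0],
  [0.04, -0.02, 0, 0, 0, 0, 0],
  [0, 0, 0, 0, 0, 0, 0],
  [0, 0, 0, 0, 0, 0, 0],
])

```text
clock: 18.35
position: [608.8, -189.9, 207.1]
ee_rot: [0.999, 0.055, -0.0, -0.0]
contact_force: [-0.9, -0.4, -1.7]
gripper_width: 59.4
grasp_force: 64.7
```

```bash
python3 - <<'E'
from h import *
w=get('wrist');s=get('side');save(w,'w5.png');print(w['s']['position'],w['s']['gripper_width'],w['s']['contact_force'])
for n,d in(('w',w),('s',s)):
    Q=cloud(d);q=Q.reshape(-1,3);r=np.stack([(q[:,:2]-c)@X,(q[:,:2]-c)@Y],1)
    k=(np.hypot(r[:,0]+28,r[:,1]+144)<62)&(q[:,2]>98)&(q[:,2]<112)
    print(n,'holder',k.sum(),cv2.minEnclosingCircle(q[k][:,:2].astype(np.float32)),np.median(q[k][:,2]))
    m=k.reshape(480,640);vs,us=np.nonzero(m);print(us.min(),us.max(),vs.min(),vs.max())
# cup in hand seen from side: lowest red and lid
Q=cloud(s);h=cv2.cvtColor(s['image'],cv2.COLOR_RGB2HSV).astype(int)
m=((h[...,0]<6)|(h[...,0]>172))&(h[...,1]>150)&(h[...,2]>35)&(Q[...,1]<0)
q=Q[m];print('cup red',len(q),np.nanpercentile(q,[2,50,98],axis=0).round(1))
E
```

```text
[ 608.84322887 -189.89228426  207.14717213] 59.42461153582996 [-0.88329374 -0.44136218 -1.70588236]
w holder 2559 ((698.4896850585938, -195.1335906982422), 47.95738220214844) 102.90124656230964
271 412 32 182
s holder 323 ((696.95458984375, -193.72364807128906), 50.100643157958984) 102.02921745469325
481 535 312 354
cup red 436 [[ 579.9 -217.8  194.8]
 [ 586.3 -205.5  213. ]
 [ 605.8 -180.   230.9]]
```

View pics/w5.png

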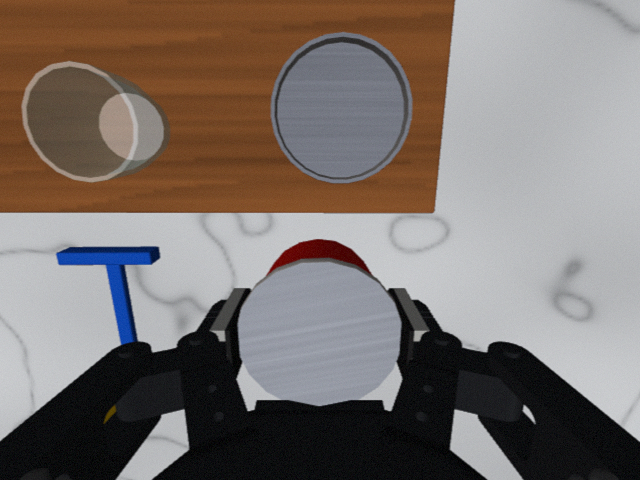

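The wrist view shows the cup held upright, lid at (320,333), with the holder at (341,107), empty and clear of the glass at (85,122). One quick check of the cup's pose in the grip.

```bash
python3 - <<'E'
from h import *
w=get('wrist');Q=cloud(w);m=np.zeros((480,640),bool);m[260:400,240:400]=1
h=cv2.cvtColor(w['image'],cv2.COLOR_RGB2HSV).astype(int);m&=(h[...,1]<70)&(abs(Q[...,2]-239)<12)
q=Q[m];A=np.c_[q[:,:2]-q[:,:2].mean(0),np.ones(len(q))];p=np.linalg.lstsq(A,q[:,2],rcond=None)[0]
print(len(q),'tilt deg',np.degrees(p[:2]).round(2),'z',p[2],cv2.minEnclosingCircle(q[:,:2].astype(np.float32)),arm.read_state()['position'])
E
```

```text
18944 tilt deg [-0.26 -0.01] z 238.29475786740528 ((609.9805908203125, -189.93460083007812), 32.62961196899414) [ 609.10785045 -189.90169392  207.4416869 ]
```

servo_tool([
  [0.05, -0.003, 0, 0, 0, 0, 0],
  [0.085, -0.005, 0, 0, 0, 0, 0],
  [0.085, -0.005, 0, 0, 0, 0, 0],
  [0.05, -0.003, 0, 0, 0, 0, 0],
  [0.025, -0.001, 0, 0, 0, 0, 0],
  [0, 0, -0.05, 0, 0, 0, 0],
  [0, 0, -0.08, 0, 0, 0, 0],
  [0, 0, -0.08, 0, 0, 0, 0],
  [0, 0, -0.06, 0, 0, 0, 0],
  [0, 0, -0.03, 0, 0, 0, 0],
  [0, 0, -0.015, 0, 0, 0, 0],
  [0, 0, 0, 0, 0, 0, 0],
])

```text
clock: 20.0
position: [698.4, -195.5, 112.9]
ee_rot: [0.999, 0.055, 0.0, 0.0]
contact_force: [-0.1, -0.1, -1.4]
gripper_width: 59.4
grasp_force: 64.7
```

servo_tool([
  [0, 0, -0.01, 0, 0, 0, 0],
  [0, 0, -0.01, 0, 0, 0, 0],
  [0, 0, -0.005, 0, 0, 0, 0],
  [0, 0, 0, 0, 0, 0, 0],
])

```text
clock: 20.5
position: [698.1, -195.5, 105.3]
ee_rot: [0.999, 0.055, 0.0, 0.0]
contact_force: [-1.2, 0.0, 0.5]
gripper_width: 59.3
grasp_force: 64.8
```

Contact with the floor is just beginning. I open gently to about 73 mm, rise straight up, then back away.

servo_tool([
  [0, 0, -0.001, 0, 0, 0, 0],
  [0, 0, 0, 0, 0, 0, 0.75],
  [0, 0, 0, 0, 0, 0, 0.8],
  [0, 0, 0, 0, 0, 0, 0.85],
  [0, 0, 0, 0, 0, 0, 0.85],
  [0, 0, 0.03, 0, 0, 0, 0.85],
  [0, 0, 0.05, 0, 0, 0, 0.85],
  [0, 0, 0.1, 0, 0, 0, 0.85],
  [0, 0, 0.12, 0, 0, 0, 0.85],
  [0, 0, 0.12, 0, 0, 0, 1],
  [-0.12, 0, 0, 0, 0, 0, 1],
  [-0.15, 0, 0, 0, 0, 0, 1],
  [-0.15, 0, 0, 0, 0, 0, 1],
  [0, 0, 0, 0, 0, 0, 1],
  [0, 0, 0, 0, 0, 0, 1],
])

```text
clock: 22.38
position: [573.0, -195.7, 232.4]
ee_rot: [0.999, 0.055, 0.002, 0.0]
contact_force: [1.2, -0.2, 0.7]
gripper_width: 85.5
grasp_force: 0.0
```

```bash
python3 - <<'E'
from h import *
w=get('wrist');s=get('side');im=np.hstack([w['image'][:,:,::-1],s['image'][:,:,::-1]]);cv2.imwrite('pics/end.png',cv2.resize(im,(800,300)))
Q=cloud(w);q=Q.reshape(-1,3)
k=(np.hypot(q[:,0]-698,q[:,1]+195)<60)&(q[:,2]>125)&(q[:,2]<150);l=q[k]
A=np.c_[l[:,:2]-l[:,:2].mean(0),np.ones(len(l))];p=np.linalg.lstsq(A,l[:,2],rcond=None)[0];print('lid',np.degrees(p[:2]).round(2),p[2],cv2.minEnclosingCircle(l[:,:2].astype(np.float32)))
k=(np.hypot(q[:,0]-698,q[:,1]+195)<62)&(q[:,2]>98)&(q[:,2]<108);print('rim',cv2.minEnclosingCircle(q[k][:,:2].astype(np.float32)))
E
```

```text
lid [0.04 0.02] 136.24425360120838 ((698.192138671875, -195.62889099121094), 31.010099411010742)
rim ((698.6943359375, -195.1688232421875), 48.16476821899414)
```

View pics/end.png

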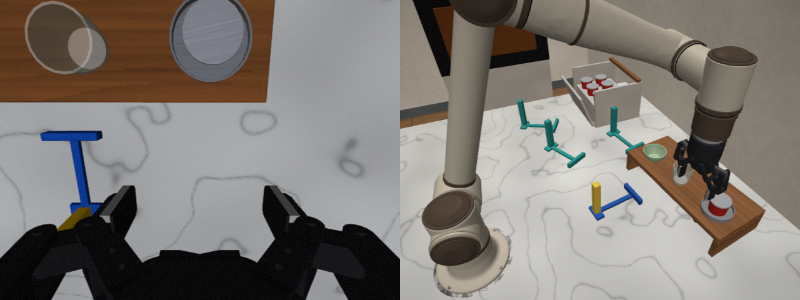

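The pictures show the cup upright and level in the holder, lid at (215,35) in the left half, and the holder has not moved. The rake stands flat in front of the shelf, handle up, at (600,205) in the right half. The arm touches nothing.

```bash
python3 -c "
from bench import arm
print(arm.job_done())"
```

```text
the job is handed in; nothing more can be done
None
```

The job is handed in at about 22 s on the robot's clock: the cup stands upright in the holder, the rake is flat in front of the shelf with its handle up, and the holder, glass and bowl were left in place; no score came back.

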